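# Index the lamp assembly turntable by one hole

## Robot

A 6-joint arm with a two-finger parallel gripper is mounted at the origin on the work surface. World frame = base frame: x ahead of the robot, y to its left, z up, the work surface at z = 0. Lengths are in mm, angles in rad, forces in N, time in s.
With the tool pointing down it reaches from about 350 to 875 mm from the base axis. Payload 4.2 kg.
Tool frame: the origin (TCP) lies midway between the tips of the shut fingers; the grasp point (between the pads) lies 19 mm behind it (arm.tcp_to_grasp is the distance from the TCP to the grasp point, in mm); z points along the fingers, y is the line along which they close (so a half turn about z gives the same grasp; the last joint's range is limited). The gripper opens to 85 mm and grips with 20 to 120 N. Pads are 22 mm wide; open, the fingers measure 114 mm over their backs; the gripper's body (76 mm by 85 mm) begins 54 mm behind the grasp point. The pads swing forward as they close: fully open they stand 13 mm farther back than shut.
Start: joints at [1.5, 0.385, 0.008, 0, -1.194, -0.259], TCP at [202.376, 591.306, 231.312] pointing down, gripper open.
Joint ranges: [-3.14, 3.14], [-1.21, 2.06], [-1.07, 1.41], [-3.16, 2.05], [-2.99, -0.16], [-3.1, 3.1]. Speed limits (rad/s): [2.79, 2.79, 3.14, 3.14, 3.14, 3.14].

## Interface

Orientations are given as a unit quaternion [x, y, z, w].
In Python, from bench import arm, imaging, job, models gives the robot as it stands.
- The arm moves only by the tool arm_command, never from a script. Its argument "rows" is a list of rows, each an object with "grip": the opening, from 0 (shut) to 1 (fully open); "linear": the shift along the tool's x, y, z in mm, a list of three; "rot": the turn, a rotation vector about the tool's x, y, z in rad, a list of three. In form: [{"grip": grip, "linear": [tx, ty, tz], "rot": [rx, ry, rz]}, ...]. A call has 1 to 10 rows; each row is the pose to reach, as a shift and turn from the pose commanded when the call began, along the tool's axes at that moment; what a row does not reach only later rows make up. A row lasts 1/8 s, in which the tool goes at most 62.5 mm and 10.7 degrees, less where a joint would pass 70% of its speed; a pose out of reach is approached as far as the arm can. A call with a gripper value outside its range is refused whole. The fingers move at their own pace and stop on an object; the grip force is fixed at half the most. Time passes only in rows, so rows that repeat a pose let the fingers close. It gives the time, the measured TCP pose, the force, the opening and the grip force at its end, in the units of the state.
- arm.read_state(): the state, without advancing time (a new reading comes with each control period).
- imaging.get_image(name): name is "scene" or "side" or "wrist"; returns a dict with "frame" (480x640x3 uint8, red, green, blue), "fx", "fy", "cx", "cy" (pixels), "extrinsics" (4x4, takes a point from world to camera coordinates); the wrist camera has in their place "T_tool_cam" (4x4, takes a point from camera to tool coordinates, whose origin is the TCP and whose axes are the flange's). Camera axes: x right, y down, z forward; pixel columns grow to the right and rows downward; lengths in mm; the calibration is good to about 2 mm. A picture is of the moment at which its call begins: read the wrist's pose just before it. There is no depth.
- job.job_done(): hands the job in; it is judged then, once.
Trained networks look in a picture, given as the dict that the camera call returned (one of the last four; its "shot" number tells which), for a name from the list of things; names that differ only in an ending like _2 or _b are one class to them, and where a whole thing is asked for, a point or a joint stands for the part that bears it (a point fixed in the world has none). Each returns a list of dicts, best first, with "score" (0 to 1); they miss things now and then, are a little off and sometimes report something else, mostly with a low value. They report only what shows in the picture. A call takes as long as a camera call. They do not tell look-alikes from the thing itself.
- models.spot_in(picture, query): "rect" ([left, top, right, bottom] in pixels, round what is visible of it).
- models.tip_of(picture, query): "pixel" ([column, row] in pixels: a listed point, or the origin of a listed thing).
The state is a dict: "clock": time; "joints": joint angles; "joint_vel": joint speeds; "joint_efforts": joint torques, N m; "position": TCP position; "ee_rot": TCP orientation; "contact_force": force on the tool from outside, world axes, zero at the start; "wrist_torque": the same for the moment, N m; "gripper_width": finger opening in mm; "grasp_force": force on a finger pad.
Only numpy, scipy, OpenCV 4.12 (cv2) and the standard library are available. Lean on these libraries where they do the work, as an engineer would, in place of code of your own. Each camera call takes 0.05 s, during which the arm holds its last target. There are 200 camera calls.

## Task

Bring the next lamp housing round to the working position: press the round black plunger on the red arm of the turntable right down, turn the table counter-clockwise (seen from above, the way the yellow arrow points) by one hole, and let the plunger pop fully up and lock in that next hole. Do not turn the table the other way or run past the next hole. The lamp housings stay seated in their nests and nothing is lifted; leave the reel and the screwdriver where they are.

Things in the scene. Friction and masses are not known exactly. Their poses are not given: they have to be found in the camera images.
- fixture: Fixed part: blue drum with an aluminium index plate, 330 mm across, top 50 mm above the bench. Origin on the bench under the table's axis, z up; at yaw 0 its front (-x) faces the robot. Six dark flush holes 60 degrees apart on a 125 mm radius: the plunger starts in the one at 150 degrees from +x, the next is at 210. Flat yellow arrow at the front rim; flat green mark: working position (180).
- next_hole (a point): Centre of the next hole, on the index plate's top face (50 mm above the bench), 125 mm from the table's axis; fixed to the fixture. The hole the plunger starts in is 60 degrees clockwise of it.
- turntable (a joint): Table angle about the fixture's vertical axis, rad: 0 at start, grows counter-clockwise from above; next hole at +1.047; 0.012 play each way when locked; 0.08 N m friction, stays where left. Grey disc 190 mm across, top at 66 mm, six nests of three brass pins (to 75 mm) on a 60 mm radius; red arm 36 mm wide (56 to 66 mm high) out to 142 mm radius carries the plunger.
- plunger (a joint): How far it is pressed, m: 0 fully up (locked in a hole), 0.012 fully down; spring about 2 N to start, 5 N fully down. Beyond 9 mm it is free of the hole and the table turns. Off a hole, the plate keeps it at about 9 mm even when let go, the table still free to turn, until it is within 1.5 mm of a hole's middle: then the spring snaps it up and the table locks.
- plunger_top (a point): Centre of the plunger head's top face (moves with the table and as it is pressed). The head is a black disc with an orange dot, 36 mm across and 16 mm tall, top face 100 mm above the bench when up, 91 mm when held under the plate, 88 mm fully down; it stands on a thin stem on the red arm at 125 mm radius from the table's axis.
- lamp_a_center (a point): Centre of the next lamp housing, a loose round aluminium puck with a white front, 42 mm across, 34 mm tall, standing in a nest of the table (top 100 mm above the bench); rides with the table.
- lamp_b_center (a point): Centre of a second, equal lamp housing in the nest behind the first.
- nest_a (a point): Where the centre of the next lamp housing is when seated in its nest; turns with the table.
- nest_b (a point): The same for the second lamp housing.
- reel_center (a point): Centre of an empty white plastic reel, 100 mm across, 44 mm tall, standing loose on the bench beside the fixture (on its +y side).
- screwdriver: A loose orange-handled screwdriver lying on the bench beside the fixture (on its -y side), about 200 mm long along its x, up to 26 mm thick, its handle towards its -x; origin half-way along, at its underside.
There are look-alikes about, which are no part of the job. Leave any blue or turquoise look-alike of the part that bears lamp_a_center alone.

How it is judged:
By the outcome, as a careful person would: the job done as asked, in the order asked, and still so for the second after the job is handed in, with the robot touching nothing.
It also fails if it takes over 50 s, if anything falls off the work surface, if the arm or the gripper's body presses on something with over 40 N, if the wrist force passes 120 N, or if a joint passes its speed limit or range.

## Working session

There is one attempt and no reset: what is moved stays moved. The work goes in short steps, Python scripts to look and compute and a tool call to move; the robot and the scene stay as the last step left them, time stands still between calls to the robot, and variables do not carry over. Pictures are saved under pics/ and viewed, at most 10 in all, crops included, and the job is handed in when it is done.

Besides the shell and the picture viewer there is one more tool, called after "Emit:" as a command line: name --argument value ..., lists and objects as JSON in quotes. arm_command: Moves the arm, as the interface text tells. Its arguments: {"type":"object","properties":{"rows":{"type":"array"}},"required":["rows"]}

```bash
mkdir -p pics; cat > h.py <<'E'
import numpy as np, cv2
from bench import arm, imaging, job, models
from scipy.spatial.transform import Rotation as R
def ray(p,px,st=None):
    d=np.array([(px[0]-p["cx"])/p["fx"],(px[1]-p["cy"])/p["fy"],1.])
    if "extrinsics" in p: T=np.linalg.inv(np.array(p["extrinsics"]))
    else:
        W=np.eye(4);W[:3,:3]=R.from_quat(st["ee_rot"]).as_matrix();W[:3,3]=st["position"];T=W@np.array(p["T_tool_cam"])
    return T[:3,3],T[:3,:3]@d
def at(p,px,z,st=None):
    o,d=ray(p,px,st); return (o+d*(z-o[2])/d[2]).round(1)
def save(p,n): cv2.imwrite("pics/"+n,cv2.cvtColor(p["frame"],cv2.COLOR_RGB2BGR))
E
python3 - <<'E'
from h import *
Z=dict(plunger_top=100,next_hole=50,fixture=0,lamp_a_center=83,reel_center=22,screwdriver=0)
print(arm.read_state())
for c in ("scene","side"):
    p=imaging.get_image(c); save(p,c+"1.png")
    for q,z in Z.items():
        for r in models.tip_of(p,q)[:3]: print(c,q,np.round(r["pixel"]),round(r["score"],2),at(p,r["pixel"],z))
E
```

```text
{'clock': 0.0, 'joints': array([ 1.49959799e+00,  3.85535965e-01,  6.62966875e-03, -5.38422452e-04,
       -1.19401102e+00, -2.58599345e-01]), 'joint_vel': array([-0.00063752, -0.00150527,  0.00047403, -0.00089225,  0.00048655,
       -0.0001237 ]), 'joint_efforts': array([ 5.57664771e-04, -3.92289805e+01,  1.88404351e+01,  4.18628320e+00,
       -4.53982342e-03,  8.06249062e-06]), 'position': array([202.18919329, 590.76567123, 230.2296772 ]), 'ee_rot': array([ 9.86418072e-01, -1.64250419e-01, -1.49900355e-04,  1.07925349e-03]), 'contact_force': array([0.57115352, 0.19921896, 0.39752296]), 'wrist_torque': array([-0.02737545, -0.03757921,  0.03203405]), 'grasp_force': 0.0, 'gripper_width': 85.47693000759472}
scene plunger_top [294. 248.] 0.47 [563.4  16.1 100. ]
scene plunger_top [236. 274.] 0.17 [684.1 -42.2 100. ]
scene next_hole [264. 234.] 0.86 [512.7 -94.2  50. ]
scene fixture [234. 283.] 0.69 [633.8 -94.3   0. ]
scene lamp_a_center [363. 300.] 0.84 [603.8 198.9  83. ]
scene lamp_a_center [335. 226.] 0.83 [438.2  46.5  83. ]
scene lamp_a_center [262. 265.] 0.75 [622.6 -24.   83. ]
scene reel_center [311. 352.] 0.91 [721.4 150.5  22. ]
scene screwdriver [206. 218.] 0.66 [ 490.2 -286.1    0. ]
side plunger_top [340. 249.] 0.73 [549.7  17.4 100. ]
side next_hole [338. 302.] 0.87 [500.2 -98.9  50. ]
side fixture [403. 254.] 0.56 [737.8  59.3   0. ]
side fixture [386. 302.] 0.55 [625.2 -86.5   0. ]
side fixture [404. 259.] 0.38 [730.4  41.   -0. ]
side lamp_a_center [261. 296.] 0.81 [342.3 -58.1  83. ]
side lamp_a_center [316. 235.] 0.7 [522.  108.2  83. ]
side reel_center [382. 230.] 0.79 [716.6 147.8  22. ]
side screwdriver [367. 383.] 0.83 [ 491.  -287.7    0. ]
```

View pics/scene1.png

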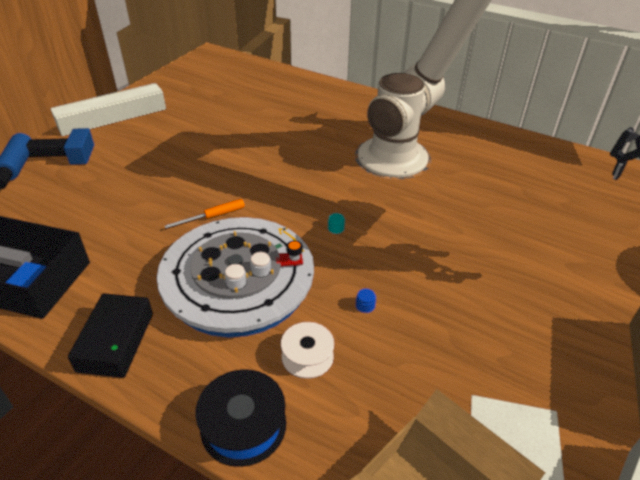

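View pics/side1.png

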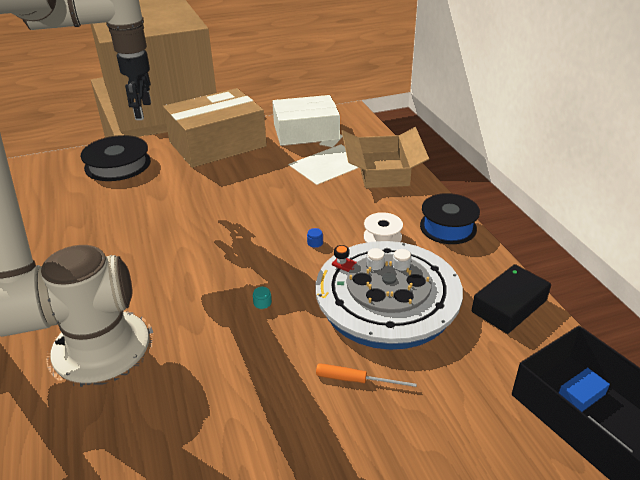

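The scene view shows the plunger (orange dot) at (294,245), lamps at (262,265) and (235,277), and the reel and screwdriver clear of it. In the side view the plunger is at (342,250), with the arrow and green mark to its left. The measurements agree: centre ≈ (630,-90), yaw ≈ -27°, plunger ≈ (557,17). I'm moving to hover over the plunger.

Emit:
arm_command --rows '[{"grip": 0,"linear": [60,50,0],"rot": [0,0,-0.04]},{"grip": 0,"linear": [110,90,0],"rot": [0,0,-0.08]},{"grip": 0,"linear": [160,130,0],"rot": [0,0,-0.12]},{"grip": 0,"linear": [210,170,0],"rot": [0,0,-0.16]},{"grip": 0,"linear": [260,215,0],"rot": [0,0,-0.2]},{"grip": 0,"linear": [310,255,0],"rot": [0,0,-0.24]},{"grip": 0,"linear": [360,300,0],"rot": [0,0,-0.28]},{"grip": 0,"linear": [410,340,0],"rot": [0,0,-0.33]},{"grip": 0,"linear": [450,375,0],"rot": [0,0,-0.33]},{"grip": 0,"linear": [480,400,0],"rot": [0,0,-0.33]}]'

```text
clock: 1.95
position: [527.9, 55.6, 231.8]
ee_rot: [1.0, 0.0, 0.001, -0.0]
contact_force: [0.8, -0.3, 0.1]
gripper_width: 0.1
grasp_force: 0.0
```

```bash
python3 - <<'E'
from h import *
st=arm.read_state(); print(st["position"],R.from_quat(st["ee_rot"]).as_matrix().round(3),st["joints"],st["contact_force"])
p=imaging.get_image("wrist"); save(p,"w1.png"); print(np.array(p["T_tool_cam"]).round(2),p["fx"])
for q,z in dict(plunger_top=100,next_hole=50,fixture=0,lamp_a_center=83).items():
    for r in models.tip_of(p,q)[:3]: print(q,np.round(r["pixel"]),round(r["score"],2),at(p,r["pixel"],z,st))
E
```

```text
[527.88993729  55.55878114 231.7734603 ] [[ 1.     0.     0.001]
 [ 0.    -1.     0.   ]
 [ 0.001 -0.    -1.   ]] [ 4.10731110e-01  2.23654927e-01 -2.22422639e-01  1.40998063e-04
 -1.12357211e+00  1.16042265e+00] [ 0.76889915 -0.28189935  0.0783438 ]
[[-0.0000e+00 -9.7000e-01 -2.6000e-01  6.5560e+01]
 [ 1.0000e+00 -0.0000e+00 -0.0000e+00  1.0000e-02]
 [ 0.0000e+00 -2.6000e-01  9.7000e-01 -1.4243e+02]
 [ 0.0000e+00  0.0000e+00  0.0000e+00  1.0000e+00]] 369.5986233059434
plunger_top [371. 195.] 0.75 [555.4  12.1 100. ]
fixture [459. 106.] 0.95 [627.  -84.3   0. ]
lamp_a_center [424. 106.] 0.8 [619.6 -27.5  83. ]
lamp_a_center [181. 193.] 0.71 [554.6 159.2  83. ]
```

View pics/w1.png

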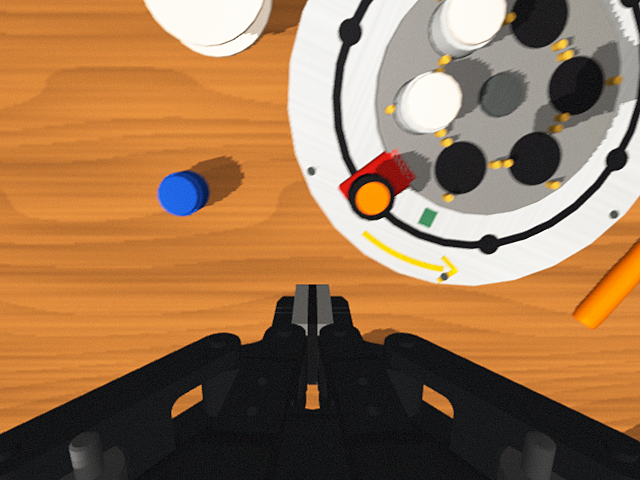

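The wrist view shows the plunger head at (372,197), the next hole at (488,244), and other holes at (616,159) and (350,31). The arrow points towards the next hole, as expected. I'll fit the centre and yaw from the holes.

```bash
python3 - <<'E'
from h import *
from scipy.optimize import least_squares
st=arm.read_state(); p=imaging.get_image("wrist")
g=cv2.cvtColor(p["frame"],cv2.COLOR_RGB2GRAY)
H=[]
for u,v,a in ((488,244,210),(616,159,270),(350,31,90)):
    m=(g[v-14:v+15,u-14:u+15]<60).astype(np.uint8)
    m=cv2.morphologyEx(m,cv2.MORPH_OPEN,np.ones((9,9),np.uint8)); yy,xx=np.nonzero(m)
    c=(u-14+xx.mean(),v-14+yy.mean()); w=at(p,c,50,st); print(c,len(xx),w); H.append((a,w[:2]))
f=lambda s:np.concatenate([s[:2]+125*np.array([np.cos(np.radians(a)+s[2]),np.sin(np.radians(a)+s[2])])-w for a,w in H])
s=least_squares(f,[630,-90,-.47]); print(s.x,np.degrees(s.x[2]),s.fun.round(1))
hsv=cv2.cvtColor(p["frame"],cv2.COLOR_RGB2HSV); o=cv2.inRange(hsv,(8,150,150),(20,255,255)); o[:170]=0;o[225:]=0;o[:,:340]=0;o[:,400:]=0
yy,xx=np.nonzero(o); print("dot",xx.mean(),yy.mean(),at(p,(xx.mean(),yy.mean()),100,st))
for t in range(0,65,5):
    a=np.radians(150+t)+s.x[2]; print(t,(s.x[:2]+125*np.array([np.cos(a),np.sin(a)])).round(1))
E
```

```text
(np.float64(489.0498338870432), np.float64(243.33222591362127)) 301 [ 503.4 -103.1   50. ]
(np.float64(617.0074441687345), np.float64(158.16129032258064)) 403 [ 578.7 -203.1   50. ]
(np.float64(350.3147792706334), np.float64(29.842610364683303)) 521 [677.3  27.3  50. ]
[ 6.27834832e+02 -8.79881085e+01 -4.03827227e-01] -23.137595785508378 [ 0.3  0.2  0.   0.2 -0.3 -0.3]
dot 372.915313225058 197.23317865429235 [552.7  12.2 100. ]
0 [552.8  12. ]
5 [544.4   5.1]
10 [536.6  -2.5]
15 [529.5 -10.8]
20 [523.2 -19.7]
25 [517.6 -29. ]
30 [512.9 -38.9]
35 [509.  -49.1]
40 [506.1 -59.6]
45 [504.1 -70.3]
50 [503.  -81.1]
55 [502.9 -92.1]
60 [ 503.7 -102.9]
```

The fit is excellent: residuals are at most 0.3 mm and the plunger position agrees to 0.2 mm. I'm descending over the head.

Emit:
arm_command --rows '[{"grip": 0,"linear": [25,43.5,40],"rot": [0,0,0]},{"grip": 0,"linear": [25,43.5,80],"rot": [0,0,0]},{"grip": 0,"linear": [25,43.5,110],"rot": [0,0,0]},{"grip": 0,"linear": [25,43.5,122],"rot": [0,0,0]},{"grip": 0,"linear": [25,43.5,124],"rot": [0,0,0]},{"grip": 0,"linear": [25,43.5,126],"rot": [0,0,0]}]'

```text
clock: 3.0
position: [552.9, 14.8, 106.7]
ee_rot: [1.0, 0.001, 0.001, -0.0]
contact_force: [-0.3, 0.7, 0.3]
gripper_width: 0.1
grasp_force: 0.0
```

Emit:
arm_command --rows '[{"grip": 0,"linear": [0,2.5,2],"rot": [0,0,0]},{"grip": 0,"linear": [0,2.5,5],"rot": [0,0,0]},{"grip": 0,"linear": [0,2.5,8],"rot": [0,0,0]},{"grip": 0,"linear": [0,2.5,11],"rot": [0,0,0]},{"grip": 0,"linear": [0,2.5,13],"rot": [0,0,0]},{"grip": 0,"linear": [0,2.5,13],"rot": [0,0,0]}]'

```text
clock: 3.75
position: [552.3, 11.4, 92.5]
ee_rot: [1.0, 0.0, 0.0, 0.0]
contact_force: [0.4, -0.3, 3.6]
gripper_width: 0.1
grasp_force: 1.8
```

Force is 3.6 N at a depth of about 7.5 mm, as the spring predicts. I'm pressing to the bottom.

Emit:
arm_command --rows '[{"grip": 0,"linear": [0,0,2],"rot": [0,0,0]},{"grip": 0,"linear": [0,0,4],"rot": [0,0,0]},{"grip": 0,"linear": [0,0,5],"rot": [0,0,0]},{"grip": 0,"linear": [0,0,5],"rot": [0,0,0]}]'

```text
clock: 4.25
position: [552.6, 11.6, 88.1]
ee_rot: [1.0, 0.0, 0.001, -0.0]
contact_force: [-0.4, -0.8, 8.0]
gripper_width: -0.0
grasp_force: 3.5
```

Emit:
arm_command --rows '[{"grip": 0,"linear": [0,0,0.7],"rot": [0,0,0]},{"grip": 0,"linear": [-2,1.6,0.7],"rot": [0,0,0]},{"grip": 0,"linear": [-5,4,0.7],"rot": [0,0,0]},{"grip": 0,"linear": [-8.4,6.9,0.7],"rot": [0,0,0]},{"grip": 0,"linear": [-12.4,10.6,0.7],"rot": [0,0,0]},{"grip": 0,"linear": [-16.2,14.5,0.7],"rot": [0,0,0]},{"grip": 0,"linear": [-16.2,14.5,0.7],"rot": [0,0,0]}]'

```text
clock: 5.12
position: [537.0, -3.1, 88.0]
ee_rot: [1.0, 0.001, 0.002, -0.0]
contact_force: [-0.1, -0.8, 9.2]
gripper_width: -0.1
grasp_force: 4.5
```

```bash
cat > chk.py <<'E'
from h import *
st=arm.read_state(); p=imaging.get_image("wrist"); save(p,"w_%d.png"%p["shot"]); print(p["shot"],st["position"],st["contact_force"])
q=imaging.get_image("side")
C=np.array([627.8,-88.0])
for n,pp in (("wrist",p),("side",q)):
    for nm,zz in (("plunger_top",(88,91,100)),("lamp_a_center",(83,))):
        for r in models.tip_of(pp,nm)[:3]:
            for z in zz:
                w=at(pp,r["pixel"],z,st)[:2]-C; print(n,nm,np.round(r["pixel"]),round(r["score"],2),z,"r",np.hypot(*w).round(1),"turned",((np.degrees(np.arctan2(w[1],w[0]))-126.86)%360).round(1))
E
python3 chk.py
```

```text
5 [536.99877106  -3.0685411   87.99917349] [-0.10466946 -0.76474688  9.21124785]
wrist lamp_a_center [383. 118.] 0.86 83 r 60.5 turned 338.9
wrist lamp_a_center [  4. 241.] 0.61 83 r 221.8 turned 340.1
side plunger_top [372. 261.] 0.48 88 r 55.4 turned 343.4
side plunger_top [372. 261.] 0.48 91 r 52.9 turned 346.3
side plunger_top [372. 261.] 0.48 100 r 46.2 turned 356.7
side plunger_top [337. 260.] 0.42 88 r 125.6 turned 11.7
side plunger_top [337. 260.] 0.42 91 r 124.4 turned 13.2
side plunger_top [337. 260.] 0.42 100 r 121.2 turned 18.3
side lamp_a_center [258. 297.] 0.91 83 r 293.3 turned 47.3
side lamp_a_center [315. 236.] 0.84 83 r 222.5 turned 351.9
side lamp_a_center [371. 258.] 0.78 83 r 71.7 turned 335.6
```

The table follows the finger: the turn measures about 10°. Continuing.

Emit:
arm_command --rows '[{"grip": 0,"linear": [-3.6,4.1,0],"rot": [0,0,0]},{"grip": 0,"linear": [-7.1,8.3,0],"rot": [0,0,0]},{"grip": 0,"linear": [-10.3,12.7,0],"rot": [0,0,0]},{"grip": 0,"linear": [-13.4,17.2,0],"rot": [0,0,0]},{"grip": 0,"linear": [-16.3,21.8,0],"rot": [0,0,0]},{"grip": 0,"linear": [-19,26.5,0],"rot": [0,0,0]},{"grip": 0,"linear": [-21.4,31.4,0],"rot": [0,0,0]},{"grip": 0,"linear": [-23.7,36.4,0],"rot": [0,0,0]},{"grip": 0,"linear": [-25.7,41.5,0],"rot": [0,0,0]},{"grip": 0,"linear": [-27.6,46.6,0],"rot": [0,0,0]}]'

```text
clock: 6.68
position: [510.1, -49.4, 88.0]
ee_rot: [1.0, 0.001, 0.002, -0.0]
contact_force: [0.9, 0.1, 8.2]
gripper_width: -0.0
grasp_force: 4.3
```

Emit:
arm_command --rows '[{"grip": 0,"linear": [-1.5,5.2,0],"rot": [0,0,0]},{"grip": 0,"linear": [-2.9,10.5,0],"rot": [0,0,0]},{"grip": 0,"linear": [-4,15.8,0],"rot": [0,0,0]},{"grip": 0,"linear": [-4.9,21.2,0],"rot": [0,0,0]},{"grip": 0,"linear": [-5.6,26.6,0],"rot": [0,0,0]},{"grip": 0,"linear": [-6,32,0],"rot": [0,0,0]},{"grip": 0,"linear": [-6.1,37.5,0],"rot": [0,0,0]},{"grip": 0,"linear": [-6.1,43,0],"rot": [0,0,0]},{"grip": 0,"linear": [-5.9,47,0],"rot": [0,0,0]},{"grip": 0,"linear": [-5.9,47,0],"rot": [0,0,0]}]'

```text
clock: 7.92
position: [504.1, -96.9, 88.0]
ee_rot: [1.0, 0.0, 0.002, 0.0]
contact_force: [1.1, -0.6, 9.2]
gripper_width: 0.2
grasp_force: 4.5
```

```bash
python3 chk.py
```

```text
7 [504.1260887  -96.8943418   88.02177045] [ 1.07547507 -0.56626341  9.15130819]
wrist plunger_top [302. 306.] 0.61 88 r 124.7 turned 55.3
wrist plunger_top [302. 306.] 0.61 91 r 123.3 turned 55.4
wrist plunger_top [302. 306.] 0.61 100 r 119.2 turned 55.6
wrist lamp_a_center [214. 127.] 0.65 83 r 60.0 turned 24.6
side plunger_top [337. 286.] 0.64 88 r 125.3 turned 53.1
side plunger_top [337. 286.] 0.64 91 r 126.5 turned 54.5
side plunger_top [337. 286.] 0.64 100 r 130.7 turned 58.7
side lamp_a_center [261. 298.] 0.87 83 r 288.2 turned 48.2
side lamp_a_center [362. 269.] 0.66 83 r 63.7 turned 15.9
side lamp_a_center [360. 269.] 0.6 83 r 67.9 turned 16.1
```

The turn measures about 55-57°, short of the hole. I'll lift off, which leaves the plunger held at 9 mm, and look before nudging the side of the head.

Emit:
arm_command --rows '[{"grip": 0,"linear": [0,0,-6],"rot": [0,0,0]},{"grip": 0,"linear": [0,0,-30],"rot": [0,0,0]},{"grip": 0,"linear": [0,-20,-60],"rot": [0,0,0]},{"grip": 0,"linear": [0,-45,-60],"rot": [0,0,0]},{"grip": 0,"linear": [0,-45,-60],"rot": [0,0,0]}]'

```text
clock: 8.85
position: [501.3, -50.7, 146.1]
ee_rot: [1.0, 0.001, -0.001, -0.0]
contact_force: [-0.5, -0.4, -0.1]
gripper_width: 0.1
grasp_force: 0.0
```

```bash
python3 chk.py
```

```text
9 [501.30940591 -50.66471129 146.07696645] [-0.51743661 -0.42630195 -0.05769895]
wrist plunger_top [382. 258.] 0.71 88 r 124.5 turned 54.2
wrist plunger_top [382. 258.] 0.71 91 r 123.6 turned 54.0
wrist plunger_top [382. 258.] 0.71 100 r 120.7 turned 53.1
wrist lamp_a_center [329. 125.] 0.86 83 r 59.7 turned 24.6
side plunger_top [335. 288.] 0.63 88 r 131.5 turned 54.8
side plunger_top [335. 288.] 0.63 91 r 132.8 turned 56.2
side plunger_top [335. 288.] 0.63 100 r 137.1 turned 60.1
side lamp_a_center [360. 267.] 0.76 83 r 69.6 turned 10.4
side lamp_a_center [317. 235.] 0.76 83 r 220.3 turned 350.5
side lamp_a_center [259. 297.] 0.55 83 r 291.1 turned 47.1
```

View pics/w_9.png

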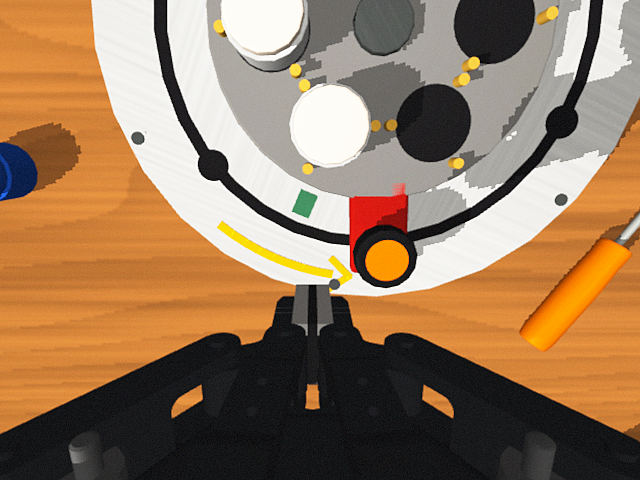

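The head sits at (386,258), about 54.5° turned, still held down and about 12 mm short of the hole. The gripper tip is behind it at (312,290). I'll lower beside the head on its clockwise side and push slowly until it snaps.

Emit:
arm_command --rows '[{"grip": 0,"linear": [1,-1,25],"rot": [0,0,0]},{"grip": 0,"linear": [2,-1,50],"rot": [0,0,0]},{"grip": 0,"linear": [2,-1,64],"rot": [0,0,0]},{"grip": 0,"linear": [2,4,64],"rot": [0,0,0]},{"grip": 0,"linear": [2,8,64],"rot": [0,0,0]},{"grip": 0,"linear": [2,11,64],"rot": [0,0,0]},{"grip": 0,"linear": [2,12.5,64],"rot": [0,0,0]},{"grip": 0,"linear": [2,14,64],"rot": [0,0,0]},{"grip": 0,"linear": [2,14,64],"rot": [0,0,0]}]'

```text
clock: 10.28
position: [504.7, -65.7, 83.1]
ee_rot: [1.0, 0.0, 0.001, 0.0]
contact_force: [0.1, 1.8, 2.9]
gripper_width: 0.1
grasp_force: 1.0
```

```bash
python3 chk.py | grep -v lamp
```

```text
11 [504.70204147 -65.71938604  83.0900568 ] [0.09227049 1.82678263 2.85117106]
wrist plunger_top [388. 316.] 0.82 88 r 126.2 turned 57.0
wrist plunger_top [388. 316.] 0.82 91 r 124.6 turned 56.7
wrist plunger_top [388. 316.] 0.82 100 r 120.0 turned 55.9
wrist plunger_top [351.  33.] 0.34 88 r 24.0 turned 30.6
wrist plunger_top [351.  33.] 0.34 91 r 24.9 turned 30.7
wrist plunger_top [351.  33.] 0.34 100 r 27.4 turned 30.8
side plunger_top [338. 285.] 0.79 88 r 122.8 turned 52.6
side plunger_top [338. 285.] 0.79 91 r 124.0 turned 54.1
side plunger_top [338. 285.] 0.79 100 r 128.1 turned 58.3
side plunger_top [376. 255.] 0.56 88 r 67.8 turned 326.7
side plunger_top [376. 255.] 0.56 91 r 64.6 turned 328.3
side plunger_top [376. 255.] 0.56 100 r 55.0 turned 334.3
```

Contact has started (Fy 1.8 N). I'm pushing on in small steps.

Emit:
arm_command --rows '[{"grip": 0,"linear": [0,1,0],"rot": [0,0,0]},{"grip": 0,"linear": [0,2,0],"rot": [0,0,0]},{"grip": 0,"linear": [0,3,0],"rot": [0,0,0]},{"grip": 0,"linear": [0,4,0],"rot": [0,0,0]},{"grip": 0,"linear": [0,5,0],"rot": [0,0,0]},{"grip": 0,"linear": [0,6,0],"rot": [0,0,0]}]'

```text
clock: 11.32
position: [504.2, -71.8, 82.6]
ee_rot: [1.0, 0.0, -0.0, 0.0]
contact_force: [0.2, 2.0, 3.2]
gripper_width: -0.0
grasp_force: 1.3
```

```bash
python3 chk.py | grep -v lamp|head -4
```

```text
13 [504.19685093 -71.76214208  82.59345456] [0.20387361 1.96808183 3.15716665]
wrist plunger_top [391. 318.] 0.58 88 r 128.1 turned 60.2
wrist plunger_top [391. 318.] 0.58 91 r 126.5 turned 60.0
wrist plunger_top [391. 318.] 0.58 100 r 121.8 turned 59.3
```

```bash
python3 - <<'E'
from h import *
a=cv2.imread("pics/w_13.png")[200:420,240:500]
p=imaging.get_image("side"); save(p,"s2.png"); b=cv2.imread("pics/s2.png")[200:330,280:440]
cv2.imwrite("pics/c.png",np.hstack([cv2.resize(a,(400,340)),cv2.resize(b,(400,340),interpolation=cv2.INTER_CUBIC)]))
E
```

```text
(no output)
```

View pics/c.png

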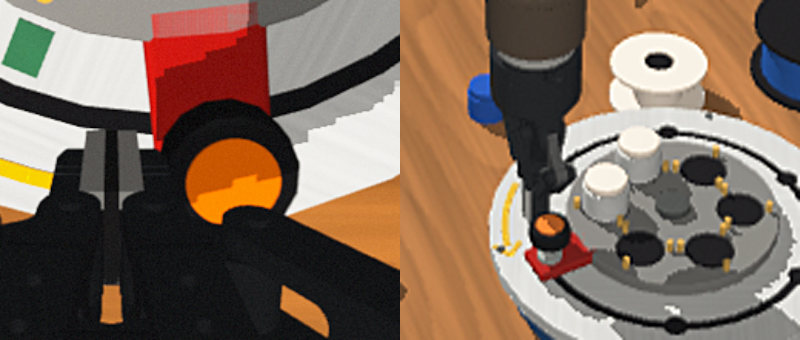

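The crop shows the closed fingers beside the head, with a sloped part of the finger leaning on its rim (Fz 3 N). That could hold the head down, so I'll back off, raise 5 mm, and push with the bare tips.

Emit:
arm_command --rows '[{"grip": 0,"linear": [0,-3,0],"rot": [0,0,0]},{"grip": 0,"linear": [0,-4,-4.5],"rot": [0,0,0]},{"grip": 0,"linear": [0,-2,-4.5],"rot": [0,0,0]},{"grip": 0,"linear": [0,0,-4.5],"rot": [0,0,0]},{"grip": 0,"linear": [0,1,-4.5],"rot": [0,0,0]},{"grip": 0,"linear": [0,2,-4.5],"rot": [0,0,0]},{"grip": 0,"linear": [0,2,-4.5],"rot": [0,0,0]}]'

```text
clock: 12.55
position: [504.3, -73.3, 87.1]
ee_rot: [1.0, 0.0, -0.0, -0.0]
contact_force: [-0.9, 2.6, 0.8]
gripper_width: 0.1
grasp_force: 1.7
```

Emit:
arm_command --rows '[{"grip": 0,"linear": [0,0.7,0],"rot": [0,0,0]},{"grip": 0,"linear": [0,1.4,0],"rot": [0,0,0]},{"grip": 0,"linear": [0,2,0],"rot": [0,0,0]},{"grip": 0,"linear": [0,2.5,0],"rot": [0,0,0]},{"grip": 0,"linear": [0,2.5,0],"rot": [0,0,0]}]'

```text
clock: 13.18
position: [504.4, -74.1, 87.1]
ee_rot: [1.0, -0.0, 0.0, -0.001]
contact_force: [-1.8, 12.8, 2.5]
gripper_width: -0.2
grasp_force: 6.3
```

```bash
python3 chk.py | grep -v lamp|head -4
```

```text
16 [504.40445684 -74.05271046  87.07797665] [-1.84722162 12.83182913  2.45088207]
wrist plunger_top [392. 317.] 0.73 88 r 130.0 turned 61.8
wrist plunger_top [392. 317.] 0.73 91 r 128.4 turned 61.6
wrist plunger_top [392. 317.] 0.73 100 r 123.6 turned 60.9
```

Fy jumped to 12.8 N with no further motion, so the plunger has locked. I'm retreating to check that it is fully up.

Emit:
arm_command --rows '[{"grip": 0,"linear": [0,-5,0],"rot": [0,0,0]},{"grip": 0,"linear": [0,-20,0],"rot": [0,0,0]},{"grip": 0,"linear": [-5,-35,-30],"rot": [0,0,0]},{"grip": 0,"linear": [-15,-40,-80],"rot": [0,0,0]},{"grip": 0,"linear": [-25,-40,-120],"rot": [0,0,0]},{"grip": 0,"linear": [-25,-40,-120],"rot": [0,0,0]}]'

```text
clock: 14.22
position: [480.7, -35.7, 210.7]
ee_rot: [1.0, 0.001, 0.004, -0.0]
contact_force: [0.4, -0.0, -0.2]
gripper_width: -0.3
grasp_force: 0.0
```

```bash
python3 chk.py | grep -v "^side lamp"; python3 - <<'E'
from h import *
a=cv2.imread("pics/w_18.png")
p=imaging.get_image("side"); save(p,"s3.png"); b=cv2.imread("pics/s3.png")[220:320,300:420]
cv2.imwrite("pics/c2.png",np.hstack([cv2.resize(a,(400,300)),cv2.resize(b,(360,300),interpolation=cv2.INTER_CUBIC)]))
# triangulate the dot from wrist and side
st=arm.read_state(); w=imaging.get_image("wrist"); rs=[]
for pp in (w,p):
    r=models.tip_of(pp,"plunger_top")[0]; rs.append(ray(pp,r["pixel"],st))
A=np.vstack([np.eye(3)-np.outer(d,d)/(d@d) for o,d in rs]); bb=np.concatenate([(np.eye(3)-np.outer(d,d)/(d@d))@o for o,d in rs])
print(np.linalg.lstsq(A,bb,rcond=None)[0])
E
```

```text
18 [480.7304286  -35.66461886 210.66793531] [ 0.43354501 -0.00456003 -0.16005715]
wrist plunger_top [411. 206.] 0.61 88 r 126.8 turned 61.9
wrist plunger_top [411. 206.] 0.61 91 r 126.1 turned 61.5
wrist plunger_top [411. 206.] 0.61 100 r 124.4 turned 60.5
wrist plunger_top [299.  28.] 0.38 88 r 61.7 turned 332.2
wrist plunger_top [299.  28.] 0.38 91 r 61.7 turned 332.9
wrist plunger_top [299.  28.] 0.38 100 r 61.9 turned 335.3
wrist lamp_a_center [ 66. 147.] 0.76 83 r 242.6 turned 343.3
wrist lamp_a_center [267. 336.] 0.72 83 r 248.8 turned 32.1
side plunger_top [338. 284.] 0.58 88 r 119.7 turned 50.1
side plunger_top [338. 284.] 0.58 91 r 120.7 turned 51.7
side plunger_top [338. 284.] 0.58 100 r 124.6 turned 56.2
[ 503.94997478 -100.9433318   102.83554571]
```

View pics/c2.png

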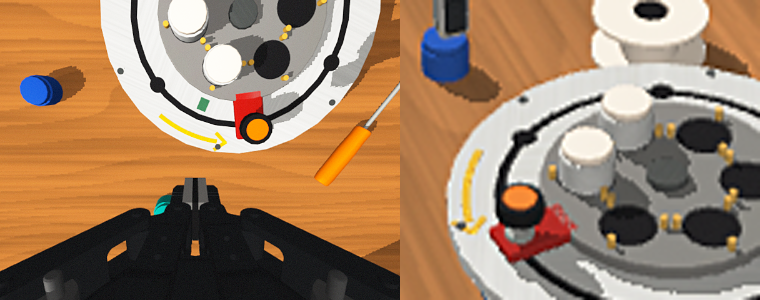

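The head stands up with its stem showing. It triangulates to about (504,-101,103), against the expected (503.7,-102.9,100). Both lamps are seated, the reel and screwdriver look untouched, and the gripper is clear.

```bash
python3 -c "
from bench import job; print(job.job_done())"
```

```text
the job is handed in; nothing more can be done
None
```

I turned the table one hole counter-clockwise (about 60°), the plunger popped up and locked in the next hole, both lamps stayed seated, and I handed the job in at about 14.5 s with the gripper clear.

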